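# Open the wide core cabinet

## Task

On the asphalt lab bench stand two small push-to-open cabinets, a low wide one and a tall narrow one, both with their doors away from you. Press the wide cabinet's door in near its free edge until its catch lets go and it springs ajar, then swing it wide open, to about a right angle, and leave it standing open. Keep the narrow cabinet shut.

Things in the scene. Friction and masses are not known exactly. Their poses are not given: they have to be found in the camera images.
- wide_cabinet: Low wide grey cabinet, fixed: 140 deep (x), 200 wide (y), 150 high (z) mm. Origin: centre of its underside on the bench; x points out of the door side, z up. Flat wooden door 200 wide, 14 thick, top 148 mm up, 14 mm clear of the carcass: shut, outer face at x=+98, inner at x=+84. Upright hinge axis at x=+91, y=-100; free edge y=+100. A flat metal plate at y=+75, z=110 mm marks where to press.
- wide_door (a joint): Wide cabinet's door angle, rad: 0 shut, positive swings outwards, stop at 1.85. Pressed 9 to 12 mm in at the plate (-0.05 to -0.07 rad, about 4 to 8 N; inner stop 12.5 mm) the catch lets go; when the press is withdrawn a spring pushes the door out to 0.45 rad or a little more. Past that it swings with slight friction and stays where left. The catch does not hold again.
- narrow_cabinet: Tall narrow cabinet of the same make, to be left shut, fixed to the bench. Carcass 140 deep (x) x 120 wide (y) x 180 high (z) mm. Origin: centre of its underside, on the bench; x points out of its door side, z up. Its door, 120 mm wide, has its outer face at x = +98 mm.
- narrow_door (a joint): Angle of the narrow cabinet's door in rad: 0 shut and caught, positive swinging outwards; it has the same push catch.
There are look-alikes about, which are no part of the job. Leave any orange look-alike of the narrow_cabinet alone.

How it is judged (in metres and radians):
On the way, in this order (a step that is already met when the one before it is completed fails the run):
1. the wide cabinet's door has been pressed in past shut (value of joint wide_door below -0.02 rad).
2. the wide cabinet's door has sprung ajar (value of joint wide_door above 0.2 rad), for 0.1 s.
3. the wide cabinet's door has been swung wide open (value of joint wide_door above 1.2 rad), for 0.1 s.
At the end, for the whole second after the job is handed in: The wide cabinet's door stands still, open by more than 1.2 rad (about 70 degrees), and the narrow cabinet's door is shut (less than 0.1 rad) (value of joint wide_door above 1.2 rad and velocity of joint wide_door between -0.1 and 0.1 rad/s and value of joint narrow_door below 0.1 rad); the robot touches nothing.
It fails at once if the narrow cabinet's door springs open (value of joint narrow_door above 0.15 rad).
It also fails if it takes over 51 s, if anything falls off the work surface, if the arm or the gripper's body presses on something with over 40 N, if the wrist force passes 120 N, or if a joint passes its speed limit or range.

## Robot

A 6-joint arm with a two-finger parallel gripper is mounted at the origin on the work surface. World frame = base frame: x ahead of the robot, y to its left, z up, the work surface at z = 0. Lengths are in mm, angles in degrees, forces in N, time in s.
With the tool pointing down it reaches from about 350 to 975 mm from the base axis. Payload 4.9 kg.
Tool frame: the origin (TCP) lies midway between the tips of the shut fingers; the grasp point (between the pads) lies 19 mm behind it; z points along the fingers, y is the line along which they close (so a half turn about z gives the same grasp; the last joint's range is limited). The gripper opens to 85 mm and grips with 20 to 120 N. Pads are 22 mm wide; open, the fingers measure 114 mm over their backs; the gripper's body (76 mm by 85 mm) begins 54 mm behind the grasp point. The pads swing forward as they close: fully open they stand 13 mm farther back than shut.
Start: joints at [61.879, 3.019, 92.412, -0, 84.569, -6.818], TCP at [227.047, 582.281, 231.304] pointing down, gripper open.
Joint ranges: [-172.51, 172.51], [-57.92, 126.97], [3.15, 148.05], [-58.71, 238.71], [5.1, 150.11], [-179.66, 179.66]. Speed limits (degrees/s): [147.25, 147.25, 180, 180, 180, 180].

## Interface

Orientations are given as [roll, pitch, yaw] about the fixed x, y, z axes, in that order (R = Rz(yaw) Ry(pitch) Rx(roll)).
In Python, from rig import robot, vision gives the robot as it stands. The module is installed in compiled form; this text tells all that it offers.
- The arm moves only by the shell command python3 -m inch 'ROWS' [FORCE]. ROWS is a JSON object of lists of equal length, an entry for each row: "dp": the shift along the world's x, y, z in cm, a list of three; "delta_rot": the turn, a rotation vector about the world's x, y, z in rad, a list of three; "claw": the opening, from -1 (shut) to 1 (fully open). A call has 1 to 5 rows; each row shifts and turns the commanded pose from where the row before left it; what a row does not reach is not made up. A row lasts 1/8 s, in which the tool goes at most 62.5 mm and 10.7 degrees, less where a joint would pass 70% of its speed; a pose out of reach is approached as far as the arm can. A call with a gripper value outside its range is refused whole. The fingers move at their own pace and stop on an object; FORCE is the grip in N (left out, the last holds). Time passes only in rows, so rows that do not move let the fingers close. It gives the time, the measured TCP pose, the force, the opening and the grip force at its end, in the units of the state.
- robot.read_state(): the state, without advancing time (a new reading comes with each control period).
- vision.get_image(name): name is "scene" or "side" or "wrist"; returns the picture (384x512x3 uint8, red, green, blue); there is no depth.
- vision.camera_params(name): a dict with "fx", "fy", "cx", "cy" (pixels), "rvec" (rotation vector, rad) and "tvec" (3), from world to camera coordinates, as OpenCV has them. Camera axes: x right, y down, z forward; pixel columns grow to the right and rows downward; lengths in mm; the calibration is good to about 2 mm. A picture is of the moment at which its call begins: read the wrist's pose just before it. camera_params takes no time and is no camera call; for the wrist camera it gives the pose at the moment of the call.
- robot.sign_off(): hands the job in; it is judged then, once.
The state is a dict: "time_s": time; "q": joint angles; "dq": joint speeds; "joint_efforts": joint torques, N m; "tcp_pos": TCP position; "ee_rot": TCP orientation; "wrist_force": force on the tool from outside, world axes, zero at the start; "ft_torque": the same for the moment, N m; "opening": finger opening in mm; "grip_force": force on a finger pad.
Only numpy, scipy, OpenCV 4.12 (cv2) and the standard library are available. Lean on these libraries where they do the work, as an engineer would, in place of code of your own. Each camera call takes 0.05 s, during which the arm holds its last target. There are 200 camera calls.

## Working session

There is one attempt and no reset: what is moved stays moved. The work goes in short steps, Python scripts to look and compute and a shell command to move; the robot and the scene stay as the last step left them, time stands still between calls to the robot, and variables do not carry over. Pictures are saved under pics/ and viewed, at most 10 in all, crops included, and the job is handed in when it is done.

```bash
mkdir -p pics
python3 - <<'E'
from rig import robot, vision
import cv2, numpy as np
s=robot.read_state(); print({k:s[k] for k in('time_s','tcp_pos','ee_rot','opening','wrist_force')})
a=[]
for n in("scene","side"):
    im=vision.get_image(n); cv2.imwrite(f"pics/{n}0.png",im[:,:,::-1]); p=vision.camera_params(n); print(n,p)
    R=cv2.Rodrigues(np.array(p["rvec"],float))[0]; print((-R.T@np.array(p["tvec"]).ravel()).round())
E
```

```text
{'time_s': 0.0, 'tcp_pos': array([226.77168068, 581.73884363, 230.04321659]), 'ee_rot': array([-1.79882677e+02, -1.48858017e-02,  1.58697261e+02]), 'opening': 84.95431752013361, 'wrist_force': array([ 0.44903691,  0.26681508, -0.03136599])}
scene {'fx': 466.89203876624117, 'fy': 466.89203876624117, 'cx': 258.16360522745214, 'cy': 195.5075652254441, 'rvec': array([ 1.94205356, -2.17898506,  0.34704108]), 'tvec': array([-118.86282691,  395.69260086, 1080.7714773 ])}
[  33. -117. 1151.]
side {'fx': 378.6795020356471, 'fy': 378.6795020356471, 'cx': 260.77347139109276, 'cy': 197.5296615622881, 'rvec': array([ 2.00565369,  2.08756916, -0.34673655]), 'tvec': array([ 166.21028978, -353.9663757 , 1040.68646684])}
[ 677. -138.  871.]
```

View pics/scene0.png

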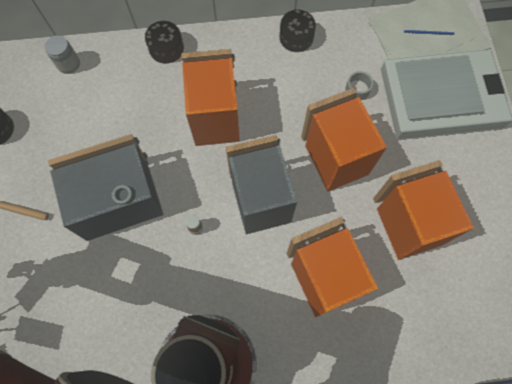

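View pics/side0.png

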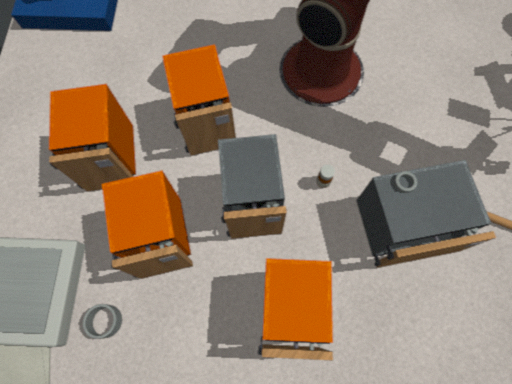

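Scene view: the two grey cabinets are at (105,190), low and wide, and at (262,185), narrow. The four orange cabinets at (212,97), (345,140), (425,210) and (333,268) are look-alikes. The wide one is the grey one at scene (105,190) / side (425,215). Its door is on the far side, with the free edge at image left (+y) in the scene view. I'll confirm this in an enlarged crop and get corners by mask.

```bash
cat > h.py <<'E'
import cv2, numpy as np
from rig import robot, vision
def ray(n,uv):
    p=vision.camera_params(n); R=cv2.Rodrigues(np.array(p["rvec"],float))[0]; t=np.array(p["tvec"],float).ravel()
    return -R.T@t, R.T@np.array([(uv[0]-p["cx"])/p["fx"],(uv[1]-p["cy"])/p["fy"],1])
def onz(n,uv,z):
    c,d=ray(n,uv); return c+d*(z-c[2])/d[2]
def proj(n,P):
    p=vision.camera_params(n); K=np.array([[p["fx"],0,p["cx"]],[0,p["fy"],p["cy"]],[0,0,1]])
    return cv2.projectPoints(np.array(P,float).reshape(-1,1,3),np.array(p["rvec"],float),np.array(p["tvec"],float),K,None)[0].reshape(-1,2)
E
python3 - <<'E'
from h import *
out=[]
for n,(x,y) in(("scene",(35,110)),("side",(345,145))):
    im=cv2.imread(f"pics/{n}0.png"); hsv=cv2.cvtColor(im,cv2.COLOR_BGR2HSV)
    m=np.zeros(im.shape[:2],np.uint8); m[y:y+135,x:x+155]=cv2.inRange(hsv,(8,70,60),(25,200,255))[y:y+135,x:x+155]
    cs=sorted(cv2.findContours(m,0,2)[0],key=cv2.contourArea)[-2:]
    for c in cs:
        r=cv2.boxPoints(cv2.minAreaRect(c)); print(n,"wood",cv2.contourArea(c),r.round(1).tolist(),[onz(n,q,148).round().tolist() for q in r])
    u,v=(90,185) if n=="scene" else (440,215)
    ff=np.zeros((386,514),np.uint8); cv2.floodFill(cv2.GaussianBlur(im,(3,3),0),ff,(u,v),0,(4,)*3,(4,)*3,4|cv2.FLOODFILL_MASK_ONLY|(255<<8))
    c=max(cv2.findContours(ff[1:-1,1:-1],0,2)[0],key=cv2.contourArea); r=cv2.boxPoints(cv2.minAreaRect(c))
    print(n,"top",cv2.contourArea(c),[(q.round(1).tolist(),onz(n,q,150).round().tolist()) for q in r])
    out.append(cv2.resize(im[y:y+135,x:x+155],None,fx=2.58,fy=2.58,interpolation=cv2.INTER_CUBIC))
cv2.imwrite("pics/crop.png",np.hstack(out));
E
```

```text
scene wood 60.0 [[35.0, 211.0], [46.0, 211.0], [46.0, 218.0], [35.0, 218.0]] [[373.0, 338.0, 148.0], [370.0, 314.0, 148.0], [354.0, 313.0, 148.0], [356.0, 337.0, 148.0]]
scene wood 419.5 [[47.79999923706055, 160.39999389648438], [130.60000610351562, 132.8000030517578], [133.1999969482422, 140.60000610351562], [50.400001525878906, 168.1999969482422]] [[492.0, 312.0, 148.0], [540.0, 121.0, 148.0], [520.0, 115.0, 148.0], [472.0, 306.0, 148.0]]
scene top 6738.0 [([47.099998474121094, 170.8000030517578], [465.0, 312.0, 150.0]), ([140.8000030517578, 141.60000610351562], [514.0, 97.0, 150.0]), ([163.89999389648438, 215.60000610351562], [329.0, 53.0, 150.0]), ([70.19999694824219, 244.8000030517578], [286.0, 259.0, 150.0])]
side wood 79.5 [[484.3999938964844, 219.0], [487.20001220703125, 211.3000030517578], [501.70001220703125, 216.8000030517578], [498.79998779296875, 224.39999389648438]] [[458.0, 295.0, 148.0], [442.0, 303.0, 148.0], [452.0, 330.0, 148.0], [468.0, 322.0, 148.0]]
side wood 1201.5 [[375.3999938964844, 253.10000610351562], [493.70001220703125, 229.5], [496.3999938964844, 242.89999389648438], [378.1000061035156, 266.6000061035156]] [[535.0, 76.0, 148.0], [478.0, 310.0, 148.0], [505.0, 311.0, 148.0], [560.0, 79.0, 148.0]]
side top 19001.5 [([168.5, 51.099998474121094], [82.0, -377.0, 150.0]), ([258.29998779296875, -56.099998474121094], [-266.0, -183.0, 150.0]), ([529.5, 171.10000610351562], [352.0, 402.0, 150.0]), ([439.70001220703125, 278.29998779296875], [578.0, 193.0, 150.0])]
```

View pics/crop.png

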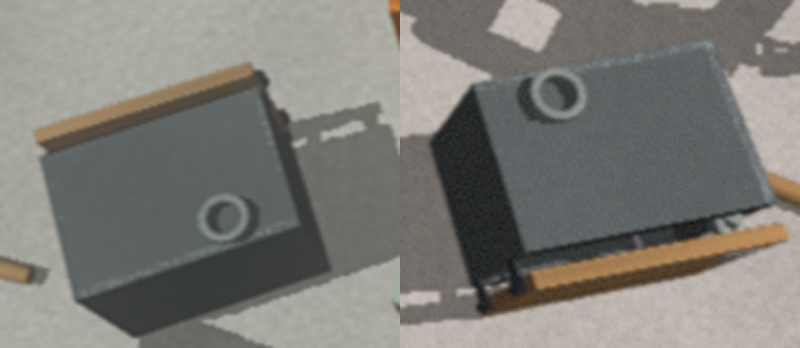

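The crop shows the wide grey cabinet: wooden door on the far side, hinge pins at the −y end (scene about (137,140), side about (395,255)), and a loose ring on its top. I'll fit its pose from corners.

```bash
cat >> h.py <<'E'
M=np.array([[70,100],[70,-100],[-70,-100],[-70,100],[98,100],[98,-100]],float)
E
python3 - <<'E'
from h import *
px={"scene":[(50.5,170.1),(136.5,145.7),(151.3,195.3),(65.2,225.5),(48.9,160.4),(131.9,134.8)],
"side":[(489.2,223.7),(392.7,242.7),(374.1,177.9),(465.9,161.3),(495.4,238),(398.1,257.4)]}
W=[]
for n in px:
    w=np.array([onz(n,p,150 if i<4 else 148)[:2] for i,p in enumerate(px[n])]); W.append(w)
    print(n,w.round().tolist()); print([round(float(np.linalg.norm(w[a]-w[b]))) for a,b in((0,1),(1,2),(2,3),(3,0),(4,5))])
W.append((W[0]+W[1])/2)
for w in W:
    H=(M-M.mean(0)).T@(w-w.mean(0)); U,S,V=np.linalg.svd(H); R=V.T@U.T; t=w.mean(0)-R@M.mean(0)
    print("centre",t.round(1),"yaw",np.degrees(np.arctan2(R[1,0],R[0,0])).round(2),"det",round(np.linalg.det(R)), "res",np.abs(M@R.T+t-w).max().round(1))
for nm,p in dict(plate=(98,75),hinge=(91,-100),pre=(150,75),tip=(98,100)).items(): print(nm,(R@p+t).round(1), np.linalg.norm(R@p+t).round())
# narrow grey rough
for n,q in(("scene",[(228,146),(278,140),(296,205),(243,212)]),("side",[(220,140),(277,136),(283,206),(223,208)])): print(n,[onz(n,p,180).round()[:2].tolist() for p in q])
E
```

```text
scene [[466.0, 305.0], [505.0, 108.0], [379.0, 79.0], [331.0, 270.0], [491.0, 310.0], [535.0, 118.0]]
[201, 129, 197, 139, 197]
side [[468.0, 302.0], [513.0, 110.0], [380.0, 81.0], [335.0, 274.0], [495.0, 311.0], [541.0, 119.0]]
[197, 137, 198, 136, 197]
centre [419.4 190.8] yaw 13.06 det 1 res 5.5
centre [423.5 191.9] yaw 13.03 det 1 res 3.4
centre [421.4 191.4] yaw 13.04 det 1 res 3.7
plate [500.  286.5] 576.0
hinge [532.7 114.5] 545.0
pre [550.6 298.3] 626.0
tip [494.3 310.9] 584.0
scene [[466.0, -104.0], [468.0, -218.0], [311.0, -238.0], [309.0, -122.0]]
side [[321.0, -236.0], [308.0, -121.0], [457.0, -105.0], [465.0, -220.0]]
```

```bash
python3 - <<'E'
from h import *
a=np.radians(13.04); R=np.array([[np.cos(a),-np.sin(a)],[np.sin(a),np.cos(a)]]); t=np.array([421.4,191.4])
for p in((170,75),(109,75),(98,75)): print(p,(R@p+t).round(1))
for nm,p in dict(bottle=(65,62),cup1=(163,42),cup2=(298,28),edge=(2,125),stickL=(2,207),stickR=(44,215)).items(): print(nm,[onz("scene",p,z).round()[:2].tolist() for z in(0,90)])
E
python3 -m inch '{"dp":[[5.5,-4.5,0],[5.5,-4.5,0],[5.5,-4.5,0],[5.5,-4.5,0],[5.5,-4.5,0]],"delta_rot":[[0,0,0.12],[0,0,0.12],[0,0,0.12],[0,0,0.12],[0,0,0.12]],"claw":[-1,-1,-1,-1,-1]}'
```

```text
(170, 75) [570.1 302.8]
(109, 75) [510.7 289.1]
(98, 75) [500.  286.6]
bottle [[858.0, 334.0], [793.0, 298.0]]
cup1 [[894.0, 53.0], [826.0, 40.0]]
cup2 [[898.0, -341.0], [830.0, -324.0]]
edge [[678.0, 501.0], [627.0, 453.0]]
stickL [[443.0, 489.0], [411.0, 442.0]]
stickR [[410.0, 382.0], [380.0, 343.0]]
time_s: 0.72
tcp_pos: [470.0, 382.8, 230.8]
ee_rot: [-180.0, -0.0, -166.7]
wrist_force: [-0.0, 0.5, -0.3]
opening: 0.1
grip_force: 0.0
```

```bash
python3 -m inch '{"dp":[[0,0,0],[0,0,0]],"delta_rot":[[0,0,0],[0,0,0]],"claw":[-1,-1]}'
```

```text
time_s: 0.98
tcp_pos: [468.5, 384.4, 230.7]
ee_rot: [180.0, -0.1, -167.0]
wrist_force: [-0.3, -0.0, -0.1]
opening: -0.0
grip_force: 0.0
```

```bash
python3 -m inch '{"dp":[[3.4,-2.7,0],[3.4,-2.7,0],[3.4,-2.7,0],[0,0,-3],[0,0,-3]],"delta_rot":[[0,0,0],[0,0,0],[0,0,0],[0,0,0],[0,0,0]],"claw":[-1,-1,-1,-1,-1]}'
python3 -m inch '{"dp":[[0,0,-3],[0,0,-3],[0,0,-0.8],[0,0,0]],"delta_rot":[[0,0,0],[0,0,0],[0,0,0],[0,0,0]],"claw":[-1,-1,-1,-1]}'
```

```text
time_s: 1.6
tcp_pos: [570.3, 304.8, 170.8]
ee_rot: [180.0, 0.0, -166.9]
wrist_force: [-0.1, 0.2, -0.6]
opening: 0.3
grip_force: 0.0
time_s: 2.1
tcp_pos: [570.1, 304.4, 103.2]
ee_rot: [180.0, -0.0, -166.8]
wrist_force: [0.2, -0.6, -0.5]
opening: -0.4
grip_force: 0.0
```

```bash
python3 -m inch '{"dp":[[-1.7,-0.39,0],[-1.7,-0.39,0],[-1.7,-0.39,0],[0,0,0]],"delta_rot":[[0,0,0],[0,0,0],[0,0,0],[0,0,0]],"claw":[-1,-1,-1,-1]}'
python3 -m inch '{"dp":[[-0.3,-0.07,0],[0,0,0]],"delta_rot":[[0,0,0],[0,0,0]],"claw":[-1,-1]}'
python3 -m inch '{"dp":[[-0.3,-0.07,0],[0,0,0]],"delta_rot":[[0,0,0],[0,0,0]],"claw":[-1,-1]}'
```

```text
time_s: 2.6
tcp_pos: [520.1, 292.4, 105.3]
ee_rot: [180.0, 0.2, -166.9]
wrist_force: [0.0, -0.2, 0.7]
opening: -0.0
grip_force: 0.0
time_s: 2.85
tcp_pos: [517.5, 291.3, 103.9]
ee_rot: [180.0, 0.1, -166.9]
wrist_force: [0.1, -0.7, -0.3]
opening: 0.2
grip_force: 0.0
time_s: 3.1
tcp_pos: [513.8, 290.2, 103.1]
ee_rot: [-180.0, -0.0, -166.9]
wrist_force: [0.0, 0.0, 0.2]
opening: -0.1
grip_force: 0.0
```

```bash
python3 -m inch '{"dp":[[-0.3,-0.07,0],[0,0,0]],"delta_rot":[[0,0,0],[0,0,0]],"claw":[-1,-1]}'
python3 -m inch '{"dp":[[-0.3,-0.07,0],[0,0,0]],"delta_rot":[[0,0,0],[0,0,0]],"claw":[-1,-1]}'
```

```text
time_s: 3.35
tcp_pos: [511.2, 289.6, 103.4]
ee_rot: [180.0, 0.1, -166.9]
wrist_force: [2.4, -0.1, 0.4]
opening: -0.0
grip_force: 0.0
time_s: 3.6
tcp_pos: [508.6, 289.0, 103.7]
ee_rot: [180.0, 0.1, -166.9]
wrist_force: [4.7, 0.1, -2.0]
opening: 0.3
grip_force: 0.0
```

```bash
python3 -m inch '{"dp":[[-0.3,-0.07,0],[0,0,0]],"delta_rot":[[0,0,0],[0,0,0]],"claw":[-1,-1]}'
python3 -m inch '{"dp":[[-0.25,-0.06,0],[0,0,0]],"delta_rot":[[0,0,0],[0,0,0]],"claw":[-1,-1]}'
python3 -m inch '{"dp":[[-0.15,-0.03,0],[0,0,0]],"delta_rot":[[0,0,0],[0,0,0]],"claw":[-1,-1]}'
```

```text
time_s: 3.85
tcp_pos: [506.1, 288.5, 103.9]
ee_rot: [180.0, 0.2, -166.9]
wrist_force: [7.1, 0.9, -2.2]
opening: -0.0
grip_force: 0.0
time_s: 4.1
tcp_pos: [503.9, 287.9, 104.2]
ee_rot: [180.0, 0.2, -166.9]
wrist_force: [6.9, 2.0, -0.7]
opening: 0.2
grip_force: 0.0
time_s: 4.35
tcp_pos: [502.6, 287.6, 104.2]
ee_rot: [180.0, 0.3, -166.9]
wrist_force: [6.9, 1.8, -2.5]
opening: -0.3
grip_force: 0.0
```

```bash
python3 -m inch '{"dp":[[-0.1,-0.02,0],[0,0,0]],"delta_rot":[[0,0,0],[0,0,0]],"claw":[-1,-1]}'
python3 -m inch '{"dp":[[1.5,0.35,0],[2.5,0.6,0],[3,0.7,0],[3,0.7,0],[0,0,0]],"delta_rot":[[0,0,0],[0,0,0],[0,0,0],[0,0,0],[0,0,0]],"claw":[-1,-1,-1,-1,-1]}'
python3 - <<'E'
from h import *
a=cv2.resize(vision.get_image("scene")[60:260,0:260],(400,300)); b=cv2.resize(vision.get_image("side")[120:330,300:512],(400,300))
cv2.imwrite("pics/ajar.png",np.hstack([a,b])[:,:,::-1])
E
```

```text
time_s: 4.6
tcp_pos: [501.7, 287.4, 104.2]
ee_rot: [180.0, 0.3, -166.9]
wrist_force: [8.0, 1.3, -3.1]
opening: 0.1
grip_force: 0.0
time_s: 5.22
tcp_pos: [601.2, 310.6, 102.8]
ee_rot: [-180.0, -0.1, -167.0]
wrist_force: [0.7, -0.1, -0.2]
opening: 0.1
grip_force: 0.0
```

View pics/ajar.png

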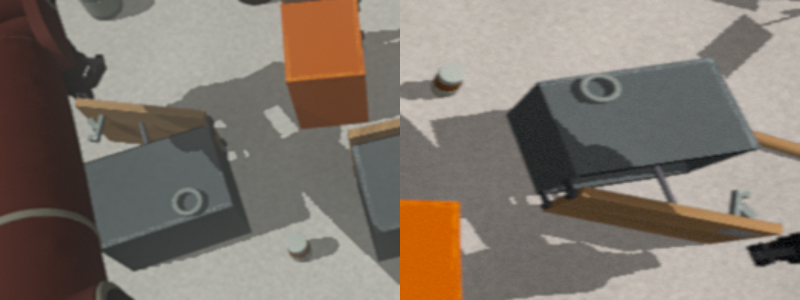

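The picture shows the door ajar at about 0.45 rad: tip near crop (78,103), spring rod inside near its middle, latch bracket near the free edge at crop (97,125). I'll work out waypoints round the tip and behind the door.

Run:
```python
from h import *
a=np.radians(13.04); R=np.array([[np.cos(a),-np.sin(a)],[np.sin(a),np.cos(a)]]); t=np.array([421.4,191.4])
tip=onz("scene",(50.7,128.7),148)[:2]; c=R.T@(tip-t); print("tip cab",c.round(), "theta",np.arctan2(c[0]-91,c[1]+100).round(2))
P=[R.T@(np.array([601.2,310.6])-t),(200,155),(116,150),(116,68)]
for th in(.5,.7,.9,1.1,1.3,1.5,1.6):
    u=np.array([np.sin(th),np.cos(th)]); n=np.array([-np.cos(th),np.sin(th)]); P.append(np.array([91,-100])+165*u+25*n)
w=[R@np.array(p)+t for p in P]
for i in range(1,len(w)): print(np.round(P[i]),w[i].round(),"d",((w[i]-w[i-1])/10).round(2))
```

```text
tip cab [173.  79.] theta 0.43
[200 155] [581. 388.] d [-1.99  7.69]
[116 150] [501. 364.] d [-8.07 -2.38]
[116  68] [519. 284.] d [ 1.85 -7.99]
[148.  57.] [553. 280.] d [ 3.39 -0.37]
[178.  42.] [585. 273.] d [ 3.25 -0.73]
[205.  22.] [616. 259.] d [ 3.04 -1.36]
[227.  -3.] [643. 240.] d [ 2.71 -1.94]
[243. -32.] [666. 215.] d [ 2.27 -2.44]
[254. -63.] [683. 187.] d [ 1.74 -2.84]
[257. -80.] [689. 172.] d [ 0.65 -1.54]
```

```bash
python3 -m inch '{"dp":[[-0.5,3.9,0],[-1.5,3.8,0],[-4,-1.2,0],[-4,-1.2,0],[0,0,0]],"delta_rot":[[0,0,0],[0,0,0],[0,0,0],[0,0,0],[0,0,0]],"claw":[-1,-1,-1,-1,-1]}'
```

```text
time_s: 5.95
tcp_pos: [495.8, 362.6, 101.7]
ee_rot: [-179.9, -0.3, -166.8]
wrist_force: [0.5, 0.3, 0.4]
opening: 0.0
grip_force: 0.0
```

```bash
python3 -m inch '{"dp":[[0.6,-2,0],[0.6,-2,0],[0.6,-2,0],[0.6,-1.8,0],[0,0,0]],"delta_rot":[[0,0,0],[0,0,0],[0,0,0],[0,0,0],[0,0,0]],"claw":[-1,-1,-1,-1,-1]}'
python3 -m inch '{"dp":[[1,-0.1,0],[1,-0.1,0],[1,-0.1,0],[0,0,0]],"delta_rot":[[0,0,0],[0,0,0],[0,0,0],[0,0,0]],"claw":[-1,-1,-1,-1]}'
```

```text
time_s: 6.58
tcp_pos: [522.8, 311.8, 105.5]
ee_rot: [176.5, 1.0, -167.1]
wrist_force: [-0.5, 95.9, -20.4]
opening: -0.1
grip_force: 45.2
time_s: 7.08
tcp_pos: [557.5, 309.0, 105.7]
ee_rot: [176.9, 1.7, -166.9]
wrist_force: [16.3, 91.5, -27.2]
opening: 0.1
grip_force: 41.1
```

Blocked in y with over 90 N, so I'm backing off and looking.

```bash
python3 -m inch '{"dp":[[0,2.5,0],[0,2.5,0],[0,0,0]],"delta_rot":[[0,0,0],[0,0,0],[0,0,0]],"claw":[-1,-1,-1]}'
python3 - <<'E'
from h import *
a=cv2.resize(vision.get_image("scene")[90:210,20:180],(400,300)); b=cv2.resize(vision.get_image("side")[170:290,352:512],(400,300))
cv2.imwrite("pics/blk.png",np.hstack([a,b])[:,:,::-1])
E
```

```text
time_s: 7.45
tcp_pos: [554.6, 332.5, 103.3]
ee_rot: [-180.0, -0.0, -166.9]
wrist_force: [0.9, 0.7, 0.2]
opening: 0.1
grip_force: 0.0
```

View pics/blk.png

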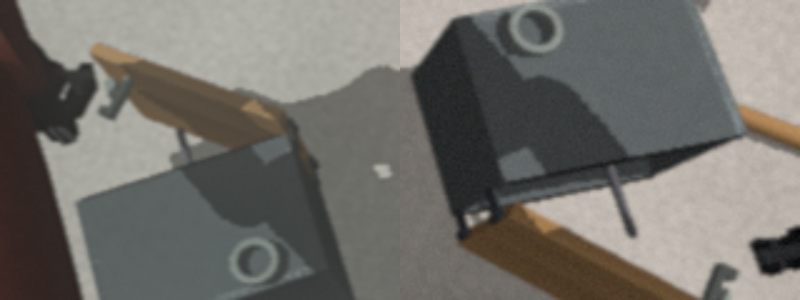

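The door is now further open, with its tip at crop (97,47). I ran into its L-shaped latch bracket near the free edge, at crop (115,95). I'll pass inside the bracket instead.

Run:
```python
from h import *
a=np.radians(13.04); R=np.array([[np.cos(a),-np.sin(a)],[np.sin(a),np.cos(a)]]); t=np.array([421.4,191.4])
tip=onz("scene",(58.8,108.8),148)[:2]; c=R.T@(tip-t); th=np.arctan2(c[0]-91,c[1]+100); print("tip",tip.round(),c.round(),"th",th.round(2))
for p in((20+107*.4,90+115*.4),(20+128*.4,90+82*.4)): # bracket end/base, height ~110
    q=onz("scene",p,115)[:2]; v=R.T@(q-t)-[91,-100]; print("bracket",q.round(),"r",(v@[np.sin(th),np.cos(th)]).round(),"d",(v@[-np.cos(th),np.sin(th)]).round())
P=[R.T@(np.array([554.6,332.5])-t)]
def at(th,r,d): return np.array([91,-100])+r*np.array([np.sin(th),np.cos(th)])+d*np.array([-np.cos(th),np.sin(th)])
P+=[at(th,205,80),at(th,130,70),at(th,130,27)]+[at(x,130,27) for x in(1.1,1.3,1.5,1.6)]
w=[R@np.array(p)+t for p in P]
for i in range(1,len(w)): print(np.round(P[i]),w[i].round(),"d",((w[i]-w[i-1])/10).round(2))
```

```text
tip [623. 289.] [218.  50.] th 0.7
bracket [567. 292.] r 173.0 d 51.0
bracket [600. 272.] r 171.0 d 12.0
[163. 108.] [556. 333.] d [0.11 0.08]
[122.  44.] [530. 262.] d [-2.56 -7.12]
[155.  17.] [568. 242.] d [ 3.82 -1.98]
[195. -17.] [615. 219.] d [ 4.65 -2.36]
[209. -39.] [634. 200.] d [ 1.91 -1.84]
[219. -64.] [649. 179.] d [ 1.5  -2.18]
[222. -77.] [655. 167.] d [ 0.58 -1.19]
```

```bash
python3 -m inch '{"dp":[[-3,-0.8,0],[-0.2,-2,0],[-0.1,-2,0],[0,0,0]],"delta_rot":[[0,0,0],[0,0,0],[0,0,0],[0,0,0]],"claw":[-1,-1,-1,-1]}'
```

```text
time_s: 8.05
tcp_pos: [521.7, 282.5, 103.5]
ee_rot: [-180.0, 0.0, -167.1]
wrist_force: [-0.7, 0.5, -0.7]
opening: 0.5
grip_force: 0.0
```

```bash
python3 -m inch '{"dp":[[0.4,-1.5,0],[0.5,-1.2,0],[0,0,0]],"delta_rot":[[0,0,0],[0,0,0],[0,0,0]],"claw":[-1,-1,-1]}'
python3 -m inch '{"dp":[[1.2,-0.4,0],[1.2,-0.5,0],[0,0,0]],"delta_rot":[[0,0,0],[0,0,0],[0,0,0]],"claw":[-1,-1,-1]}'
```

```text
time_s: 8.43
tcp_pos: [530.5, 256.8, 103.3]
ee_rot: [-180.0, 0.0, -167.0]
wrist_force: [0.1, -0.0, 0.0]
opening: -0.3
grip_force: 0.0
time_s: 8.8
tcp_pos: [555.0, 248.3, 103.4]
ee_rot: [-180.0, 0.0, -167.0]
wrist_force: [-0.3, 0.6, -0.7]
opening: 0.1
grip_force: 0.0
```

Clear of the bracket. Now pushing outward along the arc.

```bash
python3 -m inch '{"dp":[[1.3,-0.6,0],[1.2,-0.6,0],[1.2,-0.6,0],[1.1,-0.6,0],[0,0,0]],"delta_rot":[[0,0,0],[0,0,0],[0,0,0],[0,0,0],[0,0,0]],"claw":[-1,-1,-1,-1,-1]}'
python3 -m inch '{"dp":[[1.1,-0.6,0],[1,-0.8,0],[1,-0.9,0],[0.9,-0.9,0],[0,0,0]],"delta_rot":[[0,0,0],[0,0,0],[0,0,0],[0,0,0],[0,0,0]],"claw":[-1,-1,-1,-1,-1]}'
```

```text
time_s: 9.43
tcp_pos: [603.0, 224.0, 103.3]
ee_rot: [-180.0, 0.0, -167.0]
wrist_force: [0.3, -0.3, 1.3]
opening: -0.0
grip_force: 0.0
time_s: 10.05
tcp_pos: [642.8, 191.6, 103.2]
ee_rot: [-180.0, 0.0, -167.0]
wrist_force: [-0.5, -0.0, 1.3]
opening: -0.2
grip_force: 0.0
```

```bash
python3 -m inch '{"dp":[[0.7,-1.0,0],[0.6,-1.0,0],[0.5,-0.9,0],[0.3,-0.7,0],[0,0,0]],"delta_rot":[[0,0,0],[0,0,0],[0,0,0],[0,0,0],[0,0,0]],"claw":[-1,-1,-1,-1,-1]}'
python3 - <<'E'
from h import *
a=cv2.resize(vision.get_image("scene")[40:220,0:240],(400,300)); b=cv2.resize(vision.get_image("side")[170:380,232:512],(400,300))
cv2.imwrite("pics/open.png",np.hstack([a,b])[:,:,::-1])
E
```

```text
time_s: 10.68
tcp_pos: [663.2, 155.8, 103.2]
ee_rot: [-180.0, 0.0, -167.0]
wrist_force: [0.9, 0.7, 0.1]
opening: -0.2
grip_force: 0.0
```

View pics/open.png

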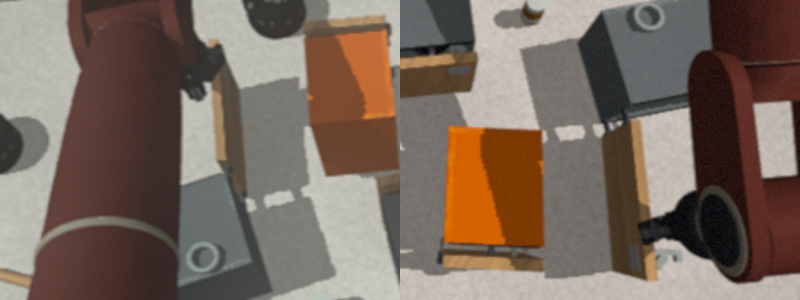

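The door stands at about a right angle or slightly past it: tip at scene crop (212,42), side crop (650,270). The narrow grey cabinet is still shut. I'll withdraw away from the door, then up.

```bash
python3 -m inch '{"dp":[[-0.5,1.5,0],[0,0,3],[0,0,4],[0,0,4],[0,0,4]],"delta_rot":[[0,0,0],[0,0,0],[0,0,0],[0,0,0],[0,0,0]],"claw":[-1,-1,-1,-1,-1]}'
python3 -m inch '{"dp":[[-2,5,0],[-2,5,0],[-2,5,0],[-2,5,0],[0,0,0]],"delta_rot":[[0,0,0],[0,0,0],[0,0,0],[0,0,0],[0,0,0]],"claw":[-1,-1,-1,-1,-1]}'
python3 - <<'E'
from h import *
a=np.radians(13.04); R=np.array([[np.cos(a),-np.sin(a)],[np.sin(a),np.cos(a)]]); t=np.array([421.4,191.4])
im=vision.get_image("scene"); cv2.imwrite("pics/fin.png",im[:,:,::-1])
c=R.T@(onz("scene",(127,65),148)[:2]-t); print(c, np.arctan2(c[0]-91,c[1]+100))
E
```

```text
time_s: 11.4
tcp_pos: [657.2, 173.0, 254.3]
ee_rot: [180.0, -0.0, -166.9]
wrist_force: [0.2, -0.1, 0.3]
opening: 0.5
grip_force: 0.0
time_s: 12.02
tcp_pos: [575.1, 375.9, 253.0]
ee_rot: [179.9, -0.0, -166.6]
wrist_force: [0.9, -0.2, 0.1]
opening: -0.1
grip_force: 0.0
[ 281.34245287 -134.91168262] 1.752195220968244
```

View pics/fin.png

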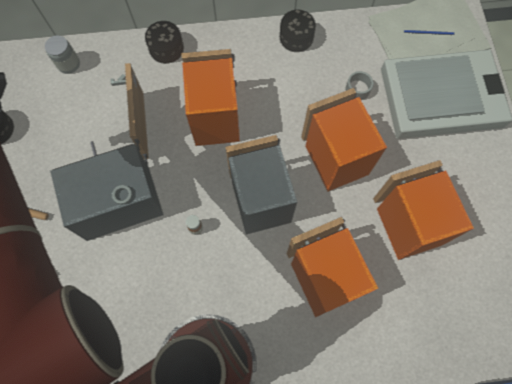

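The final view shows the wide door standing open at about 1.75 rad (tip at (128,66)), the narrow grey cabinet's door shut at (253,147), and the robot clear of everything.

```bash
python3 -c "
from rig import robot
print(robot.sign_off())"
```

```text
the job is handed in; nothing more can be done
None
```

I pressed the wide cabinet's door until it sprang ajar, swung it open to about 1.75 rad (about 100°, past a right angle) and left it standing; the narrow cabinet is still shut and the job is handed in, though my fingers hit the door's latch bracket once on the way (about 96 N at the wrist, under the 120 N limit).

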